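Cull the misfit clay cups through the tray gate

ROBOT

A 6-joint arm with a two-finger parallel gripper is mounted at the origin on the work surface. World frame = base frame: x ahead of the robot, y to its left, z up, the work surface at z = 0. Lengths are in m, angles in rad, forces in N, time in s.
With the tool pointing down it reaches from about 0.25 to 0.725 m from the base axis. Payload 4 kg.
Tool frame: the origin (TCP) lies midway between the tips of the shut fingers; the grasp point (between the pads) lies 19 mm behind it (bot.grip_depth is the distance from the TCP to the grasp point, in m); z points along the fingers, y is the line along which they close (so a half turn about z gives the same grasp; the last joint's range is limited). The gripper opens to 85 mm and grips with 20 to 120 N. Pads are 22 mm wide; open, the fingers measure 114 mm over their backs; the gripper's body (76 mm by 85 mm) begins 54 mm behind the grasp point. The pads swing forward as they close: fully open they stand 13 mm farther back than shut.
Start: joints at [-1.237, 0.241, 0.005, 1.335, 0, 1.571], TCP at [0.164, -0.472, 0.231] pointing down, gripper open.
Joint ranges: [-2.72, 2.72], [-1.05, 1.87], [-1.09, 1.28], [-1.99, 2.15], [-1.42, 1.44], [-3.14, 3.14]. Speed limits (rad/s): [2.79, 2.79, 3.14, 3.14, 3.14, 3.14].

INTERFACE

Orientations are given as a unit quaternion [x, y, z, w].
In Python, from workcell import bot gives the robot as it stands.
- The arm moves only by the shell command python3 -m creep 'ROWS'. ROWS is JSON, one flat list of numbers, 5 for each row, row after row: the shift along the world's x, y, z in m, then the turn about the world's z in rad, then the finger opening in m, from 0 to 0.0854. In form: [x, y, z, twist, claw, x, y, z, twist, claw, ...]. A call has 1 to 10 rows; each row is the pose to reach, as a shift and turn from the pose commanded when the call began; what a row does not reach only later rows make up. A row lasts 1/12 s, in which the tool goes at most 41.7 mm and 7.16 degrees, less where a joint would pass 70% of its speed; a pose out of reach is approached as far as the arm can. A call with a gripper value outside its range is refused whole. The fingers move at their own pace and stop on an object; the grip force is fixed at half the most. Time passes only in rows, so rows that repeat a pose let the fingers close. It gives the time, the measured TCP pose, the force, the opening and the grip force at its end, in the units of the state.
- bot.get_obs(): the state, without advancing time (a new reading comes with each control period).
- bot.camera(name): name is "side" or "top" or "wrist"; returns a dict with "pixels" (480x640x3 uint8, red, green, blue), "camera_matrix" (3x3 intrinsics, pixels), "extrinsics" (4x4, takes a point from world to camera coordinates); the wrist camera has in their place "T_tool_cam" (4x4, takes a point from camera to tool coordinates, whose origin is the TCP and whose axes are the flange's). Camera axes: x right, y down, z forward; pixel columns grow to the right and rows downward; lengths in m; the calibration is good to about 2 mm. A picture is of the moment at which its call begins: read the wrist's pose just before it. There is no depth.
- bot.job_done(): hands the job in; it is judged then, once.
Trained networks look in the newest picture that a camera, given by its name, has taken for a name from the list of things; names that differ only in an ending like _2 or _b are one class to them, and where a whole thing is asked for, a point or a joint stands for the part that bears it (a point fixed in the world has none). Each returns a list of dicts, best first, with "score" (0 to 1); they miss things now and then, are a little off and sometimes report something else, mostly with a low value. They report only what shows in the picture. A call takes as long as a camera call.
- bot.look_for(camera, thing): "centre" ([column, row] as shares, 0 to 1, of the picture: columns of its width, rows of its height, amid what is visible of it).
- bot.place_of(camera, thing): "centre" ([column, row] as shares, 0 to 1, of the picture: columns of its width, rows of its height: a listed point, or the origin of a listed thing).
The state is a dict: "clock": time; "joint_pos": joint angles; "joint_vel": joint speeds; "tau": joint torques, N m; "eef_pos": TCP position; "tool_rot": TCP orientation; "ft_force": force on the tool from outside, world axes, zero at the start; "ft_torque": the same for the moment, N m; "grip_width": finger opening in m; "grasp_force": force on a finger pad.
Only numpy, scipy, OpenCV 4.12 (cv2) and the standard library are available. Lean on these libraries where they do the work, as an engineer would, in place of code of your own. Each camera call takes 0.05 s, during which the arm holds its last target. There are 200 camera calls.

TASK

Among the six small clay cups on the wide side of the pine sorting tray, one has a broken rim and one is squashed oval. Slide the tray's gate by its red knob fully open to its stop, slide the two misfits along the tray floor through the opening into the narrow reject bay, then slide the gate fully shut. Do not lift or tip any cup; the four round sound cups may be slid aside but must end standing on the wide side, and everything else stays where it is.

Things in the scene. Friction and masses are not known exactly. Their poses are not given: they have to be found in the camera images.
- tray: Fixed pine tray on the table, outside 292 (x) by 382 mm (y); walls 10 mm thick, 40 mm high; floor top 6 mm above the table. Origin: centre of its underside, z up. Inside: x -136..136, y -181..181 mm. A divider (y -81..-69, 40 mm high) parts the wide keep side (+y) from the narrow reject bay (-y); its one opening is at x -66..24 mm, from the floor up, no sill, open above.
- gate (a joint): Aluminium gate: panel 102 mm wide, 8 mm thick, top 42 mm above the table, sliding along tray x on the bay face of the divider, in the strip tray y -91..-83 mm: cups in the bay must stand clear of it. Value in m: 0 shut (panel centre x -21 mm), 0.096 fully open at its stop (x +75 mm). Starts shut or up to 30 mm open; friction about 1.2 N; stays where it is left.
- gate_knob (a point): Centre of the top of the gate's red knob, an upright round peg of 16 mm diameter standing on the middle of the gate panel's upper edge, from 42 to 70 mm above the table. It moves with the gate. Can be pushed sideways or pinched.
- cup_broken: Misfit cup: terracotta, as the sound ones (round, 66 mm outside, 58 mm inside, 30 mm high, floor 6 mm) but a quarter of its round is broken off on its own +x side: there it ends in a flat straight edge 44 mm long, 22 mm from the cup's centre, with only a low lip (4 mm thick, 16 to 20 mm high) of paler fresh clay. About 90 g. Origin: centre of the underside of the whole cup's circle, z up.
- cup_oval: Misfit cup: terracotta, squashed oval: 72 mm long along its own x, 54 mm wide along its own y (inside 64 by 46 mm), 30 mm high, wall 4 mm, floor 6 mm. About 90 g. Origin: centre of its underside, z up.
- cup_a: A sound terracotta cup: round, 66 mm outside diameter, 30 mm high, wall 4 mm, floor 6 mm, so the inside is 58 mm across and 24 mm deep; about 90 g, open upward. Origin: centre of its underside, z up. It starts on the wide side of the tray; must stay there.
- cup_b: A sound terracotta cup: round, 66 mm outside diameter, 30 mm high, wall 4 mm, floor 6 mm, so the inside is 58 mm across and 24 mm deep; about 90 g, open upward. Origin: centre of its underside, z up. It starts on the wide side of the tray; must stay there.
- cup_c: A sound terracotta cup: round, 66 mm outside diameter, 30 mm high, wall 4 mm, floor 6 mm, so the inside is 58 mm across and 24 mm deep; about 90 g, open upward. Origin: centre of its underside, z up. It starts on the wide side of the tray; must stay there.
- cup_d: A sound terracotta cup: round, 66 mm outside diameter, 30 mm high, wall 4 mm, floor 6 mm, so the inside is 58 mm across and 24 mm deep; about 90 g, open upward. Origin: centre of its underside, z up. It starts on the wide side of the tray; must stay there.
- jar: Bystander: amber glass jar with green cap, 60 mm across, 110 mm high, on the table just beyond the tray's +y end. Origin: centre of its underside.
- mug: Bystander: steel mug, 72 mm across plus a handle towards its own +y, 75 mm high, on the table just beyond the tray's -y end. Origin: centre of its underside.
- ladle: Bystander: aluminium ladle lying on the table right of the tray, about 300 mm long along its own x, bowl (74 mm across, 30 mm high) at +x. Origin: on the table under the handle, 150 mm from the handle's end.
- block: Bystander: pink mineral block, 60 x 45 x 50 mm high, on the table left of the tray. Origin: centre of its underside. (Unlisted: a fixed pine plank on bricks runs along the far side of the table, from x = 0.78 m on, top 87 mm high; the orange dispenser, blue dish and clay pots on it are fixed, up to 219 mm high.)

How it is judged:
By the outcome, as a careful person would: the job done as asked, in the order asked, and still so for the second after the job is handed in, with the robot touching nothing.
It also fails if it takes over 72 s, if anything falls off the work surface, if the arm or the gripper's body presses on something with over 40 N, if the wrist force passes 120 N, or if a joint passes its speed limit or range.

## Working session

There is one attempt and no reset: what is moved stays moved. The work goes in short steps, Python scripts to look and compute and a shell command to move; the robot and the scene stay as the last step left them, time stands still between calls to the robot, and variables do not carry over. Pictures are saved under pics/ and viewed, at most 10 in all, crops included, and the job is handed in when it is done.

```bash
ls; mkdir -p pics; cat > h.py <<'E'
import numpy as np, cv2
from workcell import bot
def px2w(cam,u,v,z):
    K=np.array(cam["camera_matrix"]);E=np.array(cam["extrinsics"])
    R,t=E[:3,:3],E[:3,3];c=-R.T@t
    d=R.T@np.linalg.solve(K,[u,v,1]);return c+d*(z-c[2])/d[2]
def w2px(cam,p):
    K=np.array(cam["camera_matrix"]);E=np.array(cam["extrinsics"])
    q=K@(E[:3,:3]@np.array(p)+E[:3,3]);return q[:2]/q[2]
def shot(name,fn=None):
    c=bot.camera(name)
    if fn: cv2.imwrite("pics/"+fn,c["pixels"][:,:,::-1])
    return c
E
python3 - <<'E'
from h import *
np.set_printoptions(precision=4,suppress=True)
o=bot.get_obs();print(o["clock"],o["eef_pos"],o["tool_rot"],o["ft_force"])
for n in("top","side"):
    c=shot(n,n+"0.png")
    print(n,np.array(c["camera_matrix"]).tolist(),-np.array(c["extrinsics"])[:3,:3].T@np.array(c["extrinsics"])[:3,3])
    for th,z in [("tray",0),("gate_knob",.07),("cup_broken",.006),("cup_oval",.006),("cup_a",.006),("jar",0),("mug",0),("ladle",0),("block",0)]:
        for r in bot.place_of(n,th)[:5]:
            u,v=np.array(r["centre"])*[640,480]
            print(th,round(r["score"],2),round(u),round(v),px2w(c,u,v,z)[:2])
E
```

```text
pics
0.0 [ 0.1636 -0.4718  0.2304] [ 0.9861  0.1661 -0.0002 -0.001 ] [-0.3431 -0.13    0.6348]
top [[527.1485236971478, 0.0, 318.2564235520853], [0.0, 527.1485236971478, 237.53546914663073], [0.0, 0.0, 1.0]] [0.3041 0.0015 1.584 ]
tray 0.89 330 240 [ 0.537 -0.038]
gate_knob 0.5 362 233 [ 0.5482 -0.128 ]
cup_broken 0.88 279 267 [0.4529 0.1139]
cup_oval 0.56 285 209 [0.632  0.1016]
cup_a 0.95 338 210 [ 0.6299 -0.0606]
cup_a 0.72 338 263 [ 0.4687 -0.0614]
cup_a 0.68 320 233 [ 0.5578 -0.0064]
cup_a 0.67 315 212 [0.6233 0.0077]
jar 0.73 250 210 [0.6262 0.2084]
jar 0.26 317 211 [0.6274 0.0039]
mug 0.79 414 237 [ 0.552  -0.2938]
mug 0.47 282 270 [0.4449 0.1044]
ladle 0.93 479 260 [ 0.4819 -0.4906]
block 0.57 153 256 [0.4817 0.4956]
block 0.53 311 214 [0.6182 0.0212]
side [[575.5130468192825, 0.0, 313.1077380375239], [0.0, 575.5130468192825, 240.17094462240132], [0.0, 0.0, 1.0]] [0.3073 1.1049 0.9507]
tray 0.8 311 261 [ 0.5351 -0.0208]
tray 0.3 270 264 [0.6346 0.0148]
gate_knob 0.69 314 216 [ 0.5471 -0.1213]
cup_broken 0.55 332 296 [0.4588 0.1071]
cup_oval 0.77 259 286 [0.6385 0.1055]
cup_a 0.73 306 263 [ 0.5439 -0.0023]
cup_a 0.72 273 266 [0.6226 0.0262]
cup_a 0.65 344 253 [ 0.4552 -0.0597]
cup_a 0.6 278 246 [ 0.6319 -0.0563]
jar 0.94 252 324 [0.621 0.228]
mug 0.69 324 204 [ 0.5492 -0.2831]
mug 0.21 276 246 [ 0.6372 -0.0613]
ladle 0.76 356 176 [ 0.4757 -0.4598]
block 0.74 288 433 [0.4771 0.4885]
block 0.57 342 257 [ 0.4577 -0.0527]
```

```bash
python3 - <<'E'
import cv2
a=cv2.imread("pics/top0.png")[175:300,225:425]
cv2.imwrite("pics/topc.png",cv2.resize(a,(800,500),interpolation=cv2.INTER_CUBIC))
a=cv2.imread("pics/side0.png")[180:350,210:410]
cv2.imwrite("pics/sidec.png",cv2.resize(a,(700,595),interpolation=cv2.INTER_CUBIC))
E
```

```text
(no output)
```

View pics/topc.png

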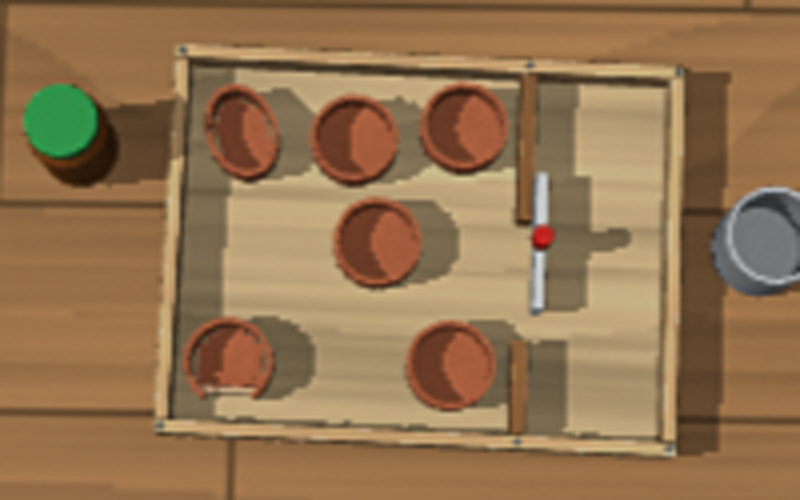

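View pics/sidec.png

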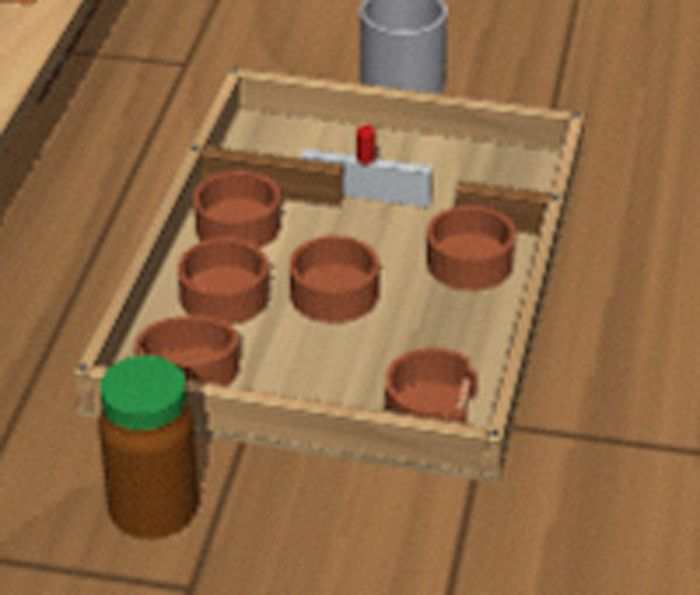

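```bash
cat > loc.py <<'E'
from h import *
from scipy.optimize import least_squares
def tray(c,crop):
    P=np.array([px2w(c,225+u/4,175+v/4,.04)[:2] for u,v in crop])
    M=np.array([[146,191],[146,-191],[-146,-191],[-146,191]])/1e3
    f=lambda p:(M@np.array([[np.cos(p[2]),-np.sin(p[2])],[np.sin(p[2]),np.cos(p[2])]]).T+p[:2]-P).ravel()
    r=least_squares(f,[.537,-.035,0]);return r.x,r.fun
def totray(T,p):
    a=T[2];return np.array([[np.cos(a),np.sin(a)],[-np.sin(a),np.cos(a)]])@(np.array(p)[:2]-T[:2])
def toworld(T,p):
    a=T[2];return np.array([[np.cos(a),-np.sin(a)],[np.sin(a),np.cos(a)]])@np.array(p)+T[:2]
def cups(c):
    im=c["pixels"];hsv=cv2.cvtColor(im,cv2.COLOR_RGB2HSV)
    m=cv2.inRange(hsv,(3,110,50),(11,255,255));m[:175]=0;m[300:]=0;m[:,:262]=0;m[:,400:]=0
    out=[]
    for k in cv2.findContours(m,cv2.RETR_EXTERNAL,cv2.CHAIN_APPROX_NONE)[0]:
        if cv2.contourArea(k)<120: continue
        (u,v),s,a=cv2.fitEllipse(k);out.append((u,v,s,a,px2w(c,u,v,.03)))
    return out
E
python3 - <<'E'
from loc import *
np.set_printoptions(precision=4,suppress=True)
c=shot("top")
T,r=tray(c,[(181,48),(682,70),(672,452),(158,430)]);print(T,r)
print(totray(T,px2w(c,330,240,0)))
for u,v,s,a,w in cups(c):print(round(u,1),round(v,1),np.round(s,1),round(a),w[:2],totray(T,w)*1e3)
k=px2w(c,225+543/4,175+237/4,.07);print("knob",k,totray(T,k))
print("open edges",[totray(T,px2w(c,225+u/4,175+v/4,.04))*1e3 for u,v in((525,222),(519,341))])
np.save("T.npy",T)
s=bot.camera("side")
for x,y in((146,191),(146,-191),(-146,-191),(-146,191)):
    p=w2px(s,[*toworld(T,np.array([x,y])/1e3),.04]);print("side",(p-[210,180])*3.5)
E
```

```text
[ 0.5415 -0.0394 -0.0311] [ 0.0029  0.0029  0.0026 -0.0025 -0.0032 -0.0032 -0.0023  0.0029]
[-0.0036  0.0012]
337.3 265.8 [21.2 21.6] 26 [ 0.4565 -0.0595] [-84.34   -22.7424]
281.6 263.8 [18.9 22.3] 92 [0.4602 0.1053] [-85.7505 142.0679]
318.9 235.2 [20.7 21.6] 6 [ 0.5474 -0.0041] [ 4.8053 35.4405]
313.1 209.4 [20.9 21.4] 12 [0.6258 0.0146] [82.5349 56.5526]
340.6 206.5 [20.9 21.6] 31 [ 0.6359 -0.0681] [ 95.2279 -25.7772]
284.8 207.5 [16.7 23.9] 164 [0.6303 0.0995] [ 84.407  141.5392]
knob [ 0.5457 -0.1256  0.07  ] [ 0.0069 -0.086 ]
open edges [array([ 22.4286, -74.6598]), array([-66.5033, -73.2172])]
side [ 73.8587 363.0726]
side [229.0844  59.412 ]
side [582.5127 104.6441]
side [500.8897 430.5251]
```

```bash
python3 -m creep '[0.347,0.346,-0.08,1.206,0, 0.347,0.346,-0.08,1.206,0, 0.347,0.346,-0.08,1.206,0, 0.347,0.346,-0.08,1.206,0, 0.347,0.346,-0.08,1.206,0, 0.347,0.346,-0.08,1.206,0, 0.347,0.346,-0.08,1.206,0, 0.347,0.346,-0.08,1.206,0, 0.347,0.346,-0.08,1.206,0, 0.347,0.346,-0.08,1.206,0]'; python3 -c "
from h import *
print(bot.get_obs())"
```

```text
clock: 1.93
eef_pos: [0.4563, -0.1804, 0.1641]
tool_rot: [0.716, 0.698, 0.0, 0.0]
ft_force: [-0.9, -0.5, 0.6]
grip_width: 0.0003
grasp_force: 0.0
{'clock': 1.9333, 'joint_pos': array([-3.76383560e-01,  2.62344325e-01, -1.46070324e-01,  1.16160710e+00,
       -1.15079283e-04,  1.21980841e+00]), 'joint_vel': array([ 0.94688878,  0.4098374 ,  0.32787604, -0.09672331, -0.0065078 ,
        0.02362838]), 'tau': array([ -2.26812936, -39.38585758,  22.17615902,   0.4752681 ,
         0.14574485,  -0.23297409]), 'eef_pos': array([ 0.45627676, -0.18036971,  0.16411728]), 'tool_rot': array([7.16028212e-01, 6.98071233e-01, 1.06027987e-04, 3.76910832e-04]), 'ft_force': array([-0.9138476 , -0.49405593,  0.61083291]), 'ft_torque': array([-0.06877452, -0.02326701,  0.02014109]), 'grasp_force': 0.0, 'grip_width': 0.0003328106104905301}
```

```bash
python3 -m creep '[0,0,0,0,0, 0,0,0,0,0, 0,0,0,0,0]'
```

```text
clock: 2.18
eef_pos: [0.4547, -0.1819, 0.164]
tool_rot: [0.718, 0.696, -0.0, -0.0]
ft_force: [0.1, 0.2, 0.2]
grip_width: 0.0001
grasp_force: 0.0
```

```bash
python3 -m creep '[0.028,0.028,-0.01,0,0, 0.056,0.0565,-0.02,0,0, 0.056,0.0565,-0.055,0,0, 0.056,0.0565,-0.09,0,0, 0.056,0.0565,-0.112,0,0, 0.056,0.0565,-0.112,0,0, 0.056,0.0565,-0.112,0,0]'; python3 -c "
from h import *
c=shot('top','t1.png')
p=px2w(c,*(np.array(bot.place_of('top','gate_knob')[0]['centre'])*[640,480]),.07);print(p)"
```

```text
clock: 2.77
eef_pos: [0.5093, -0.1268, 0.0517]
tool_rot: [0.719, 0.695, -0.001, -0.001]
ft_force: [1.0, -0.2, -1.5]
grip_width: -0.0001
grasp_force: 0.0Traceback (most recent call last):
  File "<string>", line 4, in <module>
    p=px2w(c,*(np.array(bot.place_of('top','gate_knob')[0]['centre'])*[640,480]),.07);print(p)
                        ~~~~~~~~~~~~~~~~~~~~~~~~~~~~~~~^^^
IndexError: list index out of range
```

```bash
python3 -m creep '[0.01,0,0,0,0, 0.02,0,0,0,0, 0.03,0,0,0,0, 0.04,-0.001,0,0,0, 0.05,-0.001,0,0,0, 0.06,-0.001,0,0,0, 0.068,-0.002,0,0,0, 0.074,-0.002,0,0,0, 0.078,-0.002,0,0,0, 0.078,-0.002,0,0,0]'; python3 -c "
from h import *
c=shot('side','s1.png')
for r in bot.place_of('side','gate_knob'): print(r,px2w(c,*(np.array(r['centre'])*[640,480]),.07))"
```

```text
clock: 3.7
eef_pos: [0.5905, -0.1279, 0.0532]
tool_rot: [0.718, 0.696, 0.001, 0.001]
ft_force: [0.3, 1.0, -0.1]
grip_width: 0.0003
grasp_force: 0.0
{'centre': [0.4547, 0.4377], 'score': 0.59} [ 0.61244299 -0.13650031  0.07      ]
```

```bash
python3 -m creep '[0.002,0,0,0,0, 0.004,0,0,0,0, 0.006,0,0,0,0, 0.006,0,0,0,0]'
```

```text
clock: 4.13
eef_pos: [0.5925, -0.1275, 0.052]
tool_rot: [0.718, 0.696, -0.002, -0.002]
ft_force: [-6.7, -0.1, 5.6]
grip_width: -0.0007
grasp_force: 3.5
```

```bash
python3 -m creep '[0.003,0,0,0,0, 0.006,0,0,0,0, 0.006,0,0,0,0, 0.006,0,0,0,0]'
```

```text
clock: 4.47
eef_pos: [0.593, -0.1275, 0.0518]
tool_rot: [0.718, 0.696, -0.006, -0.006]
ft_force: [-20.4, -0.3, 14.4]
grip_width: -0.0002
grasp_force: 10.1
```

```bash
python3 -m creep '[-0.02,0,0,0,0, -0.04,0,0.02,0,0.014, -0.07,0.01,0.03,0,0.014, -0.1,0.03,0.03,0,0.014, -0.125,0.055,0.02,0,0.014, -0.1445,0.068,0.01,0,0.014, -0.1445,0.068,0.01,0,0.014, -0.1445,0.068,0.01,0,0.014, -0.1445,0.068,0.01,0,0.014]'; python3 -c "
from h import *
c=shot('side')
for r in bot.place_of('side','gate_knob')[:1]: print(r,px2w(c,*(np.array(r['centre'])*[640,480]),.07))"
```

```text
clock: 5.22
eef_pos: [0.458, -0.0598, 0.0628]
tool_rot: [0.718, 0.696, 0.001, 0.001]
ft_force: [0.7, 0.8, -1.1]
grip_width: 0.014
grasp_force: 0.0
{'centre': [0.4516, 0.4415], 'score': 0.54} [ 0.61574038 -0.12708622  0.07      ]
```

```bash
python3 -m creep '[0,0,-0.02,0,0.014, 0,0,-0.035,0,0.014, 0,0,-0.044,0,0.014, 0,0,-0.044,0,0.014, -0.006,0,-0.044,0,0.014, -0.013,0,-0.044,0,0.014, -0.0205,0.001,-0.044,0,0.014, -0.0205,0.001,-0.044,0,0.014, -0.0205,0.001,-0.03,0,0.014, -0.0205,0.001,0.02,0,0.014]'
```

```text
clock: 6.15
eef_pos: [0.4311, -0.0579, 0.0705]
tool_rot: [0.718, 0.696, -0.003, -0.004]
ft_force: [0.5, -0.3, 0.4]
grip_width: 0.0144
grasp_force: 0.0
```

```bash
python3 -m creep '[0.03,0.015,0,0,0.014, 0.065,0.032,0,0,0.014, 0.1,0.05,0,0,0.014, 0.11,0.0545,-0.01,0,0.014, 0.11,0.0545,-0.02,0,0.014, 0.11,0.0545,-0.02,0,0.014, 0.11,0.0545,-0.02,0,0.014]'; python3 -c "
from h import *
c=shot('side')
for r in bot.place_of('side','cup_a')[:5]: print(r['score'],px2w(c,*(np.array(r['centre'])*[640,480]),.006))"
```

```text
clock: 6.73
eef_pos: [0.5435, -0.0043, 0.0528]
tool_rot: [0.718, 0.696, -0.002, -0.001]
ft_force: [-0.9, -0.1, -0.2]
grip_width: 0.0142
grasp_force: 0.0
0.97 [ 0.44575603 -0.06539326  0.006     ]
0.9 [ 0.63102931 -0.05853472  0.006     ]
0.72 [0.62477428 0.01971417 0.006     ]
0.56 [ 0.53896321 -0.00246481  0.006     ]
```

```bash
python3 -m creep '[0.002,0,-0.015,0,0.014, 0.002,0,-0.034,0,0.014, 0.002,0,-0.034,0,0.014, -0.01,0.002,-0.034,0,0.014, -0.025,0.006,-0.034,0,0.014, -0.045,0.012,-0.034,0,0.014, -0.065,0.017,-0.034,0,0.014, -0.085,0.022,-0.034,0,0.014, -0.099,0.025,-0.034,0,0.014, -0.1035,0.026,-0.034,0,0.014]'; python3 -m creep '[0,0,0,0,0.014, 0,0,0.02,0,0.014, 0,0,0.045,0,0.008, 0,0.03,0.045,0,0.008, 0,0.06,0.045,0,0.008, 0.012,0.085,0.035,0,0.008, 0.0225,0.086,0.035,0,0.008, 0.0225,0.086,0.035,0,0.008, 0.0225,0.086,0.035,0,0.008]';  python3 -c "
from h import *
c=shot('side')
for t in ('cup_a','cup_broken'):
  for r in bot.place_of('side',t)[:4]: print(r['score'],px2w(c,*(np.array(r['centre'])*[640,480]),.006))
from loc import *
T=np.load('T.npy');c=shot('top','t2.png')
for u,v,s,a,w in cups(c):print(round(u,1),round(v,1),np.round(s,1),round(a),w[:2],totray(T,w)*1e3)"
```

```text
clock: 7.67
eef_pos: [0.4395, 0.0219, 0.0206]
tool_rot: [0.718, 0.696, -0.001, -0.001]
ft_force: [0.0, 0.2, -0.1]
grip_width: 0.0144
grasp_force: 0.1
clock: 8.42
eef_pos: [0.4661, 0.108, 0.0552]
tool_rot: [0.718, 0.696, 0.0, 0.0]
ft_force: [0.0, 0.1, -0.2]
grip_width: 0.0079
grasp_force: 0.0
0.87 [0.62621468 0.02329185 0.006     ]
0.77 [0.44405057 0.02452527 0.006     ]
0.74 [ 0.44546518 -0.04983454  0.006     ]
0.62 [ 0.62913041 -0.05722464  0.006     ]
0.91 [0.46706592 0.10156354 0.006     ]
337.7 270.7 [21.3 21.6] 52 [ 0.44211464 -0.06091253] [-98.68652468 -24.59206953]
310.9 268.4 [20.9 21.5] 6 [0.44784799 0.01821473] [-95.41266846  54.67504449]
313.1 209.4 [20.9 21.4] 10 [0.62583001 0.01438343] [82.60250703 56.37154437]
340.6 206.4 [20.8 21.7] 36 [ 0.63602626 -0.06812022] [ 95.35539772 -25.77575352]
285.1 207.3 [16.8 23.4] 159 [0.6309799  0.09882384] [ 85.12822074 140.93114188]
```

```bash
python3 -m creep '[-0.0055,0,-0.01,0,0.006, -0.0055,0,-0.025,0,0.006, -0.0055,0,-0.0355,0,0.006, -0.0055,0,-0.0355,0,0.006, 0.005,0,-0.0355,0,0.006, 0.02,0,-0.0355,0,0.006, 0.037,0,-0.0355,0,0.006, 0.053,0,-0.0355,0,0.006, 0.063,0,-0.0355,0,0.006, 0.067,0,-0.0355,0,0.006]'; python3 -m creep '[0,-0.008,0,0,0.006, -0.001,-0.02,0,0,0.006, -0.001,-0.034,0,0,0.006, -0.002,-0.048,0,0,0.006, -0.003,-0.062,0,0,0.006, -0.004,-0.076,0,0,0.006, -0.005,-0.09,0,0,0.006, -0.006,-0.102,0,0,0.006, -0.006,-0.11,0,0,0.006, -0.006,-0.11,0,0,0.006]';  python3 -c "
from h import *
c=shot('side')
for t in ('cup_a','cup_broken'):
  for r in bot.place_of('side',t)[:4]: print(r['score'],px2w(c,*(np.array(r['centre'])*[640,480]),.006))
c=shot('top','t3.png')
from loc import *
for u,v,s,a,w in cups(c):print(round(u,1),round(v,1),np.round(s,1),round(a),w[:2])"
```

```text
clock: 9.45
eef_pos: [0.5338, 0.1076, 0.0202]
tool_rot: [0.718, 0.696, 0.001, 0.001]
ft_force: [-0.9, 0.9, 1.2]
grip_width: 0.0063
grasp_force: 0.5
clock: 10.28
eef_pos: [0.5254, -0.004, 0.0195]
tool_rot: [0.719, 0.695, -0.0, 0.0]
ft_force: [-0.2, -0.4, -0.0]
grip_width: 0.0063
grasp_force: 0.0
0.87 [ 0.44822041 -0.05251528  0.006     ]
0.77 [ 0.62917426 -0.05953308  0.006     ]
0.71 [0.4459884  0.02453565 0.006     ]
0.7 [0.62478506 0.02494194 0.006     ]
0.6 [0.53262446 0.02208071 0.006     ]
344.7 205.6 [12. 23.] 168 [ 0.63879235 -0.08063378]
284.8 207.6 [16.6 23.9] 163 [0.63009899 0.09946825]
```

```bash
python3 -m creep '[-0.001,-0.01,0,0,0.006, -0.003,-0.024,0,0,0.006, -0.005,-0.039,0,0,0.006, -0.007,-0.054,0,0,0.006, -0.008,-0.069,0,0,0.006, -0.009,-0.084,0,0,0.006, -0.01,-0.099,0,0,0.006, -0.01,-0.112,0,0,0.006, -0.01,-0.12,0,0,0.006, -0.01,-0.12,0,0,0.006]';  python3 -c "
from h import *
c=shot('side','s2.png')
for r in bot.place_of('side','cup_broken')[:4]: print(r['score'],px2w(c,*(np.array(r['centre'])*[640,480]),.006))"
```

```text
clock: 11.32
eef_pos: [0.5161, -0.1236, 0.0193]
tool_rot: [0.719, 0.695, -0.0, 0.0]
ft_force: [0.2, 0.6, 0.0]
grip_width: 0.0061
grasp_force: 0.0
0.68 [ 0.5213725  -0.11338234  0.006     ]
```

```bash
python3 -m creep '[0,-0.01,0,0,0.006, 0,-0.024,0,0,0.006, 0,-0.039,0,0,0.006, 0,-0.053,0,0,0.006, 0,-0.061,0,0,0.006, 0,-0.064,0,0,0.006, 0,-0.064,0,0,0.006, -0.008,-0.064,0,0,0.006, -0.022,-0.064,0,0,0.006, -0.036,-0.063,0,0,0.006]'; python3 -m creep '[-0.012,0,0,0,0.006, -0.023,0,0,0,0.006, -0.029,0,0,0,0.006, -0.03,0,0,0,0.006, -0.03,0,0,0,0.006, -0.026,0.005,0,0,0.004, -0.026,0.005,0.03,0,0.004, -0.026,0.005,0.06,0,0.004, -0.01,0.045,0.06,0,0.008, 0.02,0.08,0.05,0,0.008]';  python3 -c "
from h import *
c=shot('side','s3.png')
for r in bot.place_of('side','cup_broken')[:4]: print(r['score'],px2w(c,*(np.array(r['centre'])*[640,480]),.006))"
```

```text
clock: 12.25
eef_pos: [0.4798, -0.1845, 0.0194]
tool_rot: [0.718, 0.696, 0.0, 0.0]
ft_force: [0.0, 0.1, 0.2]
grip_width: 0.0059
grasp_force: 0.3
clock: 13.08
eef_pos: [0.4979, -0.1106, 0.0742]
tool_rot: [0.72, 0.694, 0.002, 0.003]
ft_force: [0.8, -0.3, 0.0]
grip_width: 0.0082
grasp_force: 0.0
0.56 [ 0.45991907 -0.17668709  0.006     ]
```

```bash
python3 -m creep '[0.02,0.03,0,0,0.006, 0.04,0.062,0,0,0.006, 0.06,0.095,0,0,0.006, 0.08,0.127,0,0,0.006, 0.1,0.158,0,0,0.006, 0.118,0.185,-0.005,0,0.006, 0.1315,0.207,-0.01,0,0.006, 0.1315,0.207,-0.02,0,0.006, 0.1315,0.207,-0.02,0,0.006]';  python3 -c "
from h import *
c=shot('top')
cv2.imwrite('pics/t4.png',cv2.resize(c['pixels'][175:300,225:425,::-1],(800,500),interpolation=cv2.INTER_CUBIC))
for t in ('cup_a','cup_broken','gate_knob'):
  for r in bot.place_of('top',t)[:4]: print(t,r['score'],px2w(c,*(np.array(r['centre'])*[640,480]),.07 if t[0]=='g' else .006))
from loc import *
T=np.load('T.npy')
for u,v,s,a,w in cups(c):print(round(u,1),round(v,1),np.round(s,1),round(a),w[:2],totray(T,w))
"
```

```text
clock: 13.93
eef_pos: [0.6263, 0.0984, 0.0479]
tool_rot: [0.717, 0.697, -0.002, -0.001]
ft_force: [-0.1, -1.0, 0.1]
grip_width: 0.0058
grasp_force: 0.0
cup_a 0.82 [ 0.62743841 -0.06410435  0.006     ]
cup_a 0.7 [0.62918425 0.01307844 0.006     ]
cup_a 0.65 [ 0.45627999 -0.05633088  0.006     ]
cup_a 0.61 [0.44856098 0.0221596  0.006     ]
gate_knob 0.67 [ 0.61459565 -0.1212417   0.07      ]
337.7 270.7 [21.2 21.7] 50 [ 0.44215046 -0.06100251] [-0.09864793 -0.02468089]
379.8 264.8 [19.3 21.9] 150 [ 0.46128574 -0.18536197] [-0.07566078 -0.14838629]
313.4 209.4 [19.5 21.6] 174 [0.62572811 0.01343266] [0.08253018 0.05541807]
340.4 206.5 [20.6 21.5] 14 [ 0.63588068 -0.06768739] [ 0.09519645 -0.02534766]
```

View pics/t4.png

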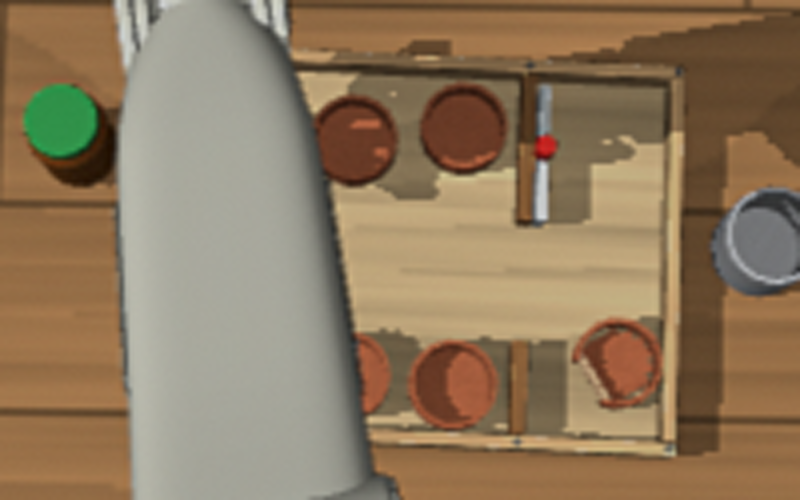

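```bash
python3 -m creep '[0.004,0,-0.012,0,0.006, 0.004,0,-0.028,0,0.006, 0.004,0,-0.028,0,0.006, -0.006,0,-0.028,0,0.006, -0.02,0,-0.028,0,0.006, -0.036,0,-0.028,0,0.006, -0.053,0,-0.028,0,0.006, -0.07,0,-0.028,0,0.006, -0.086,0,-0.028,0,0.006, -0.097,0,-0.028,0,0.006]'; python3 -m creep '[-0.006,0,0,0,0.006, -0.006,0,0,0,0.006, -0.006,-0.01,0,0,0.006, -0.006,-0.026,0,0,0.006, -0.006,-0.044,0,0,0.006, -0.006,-0.062,0,0,0.006, -0.006,-0.08,0,0,0.006, -0.006,-0.098,0,0,0.006, -0.006,-0.11,0,0,0.006, -0.006,-0.115,0,0,0.006]'; python3 -c "
from h import *
c=shot('side')
cv2.imwrite('pics/s5.png',cv2.resize(c['pixels'][180:350,210:410,::-1],(700,595),interpolation=cv2.INTER_CUBIC))
for t in ('cup_a','cup_oval'):
  for r in bot.place_of('side',t)[:4]: print(t,r['score'],px2w(c,*(np.array(r['centre'])*[640,480]),.006))
"
```

```text
clock: 14.97
eef_pos: [0.5288, 0.0962, 0.0231]
tool_rot: [0.718, 0.696, -0.0, -0.0]
ft_force: [0.9, 0.5, -0.3]
grip_width: 0.0058
grasp_force: 0.2
clock: 15.8
eef_pos: [0.5249, -0.0203, 0.0228]
tool_rot: [0.719, 0.695, 0.0, 0.0]
ft_force: [-0.3, 0.7, 0.2]
grip_width: 0.0059
grasp_force: 0.3
cup_a 0.93 [ 0.44701417 -0.05457153  0.006     ]
cup_a 0.67 [0.62544294 0.02565053 0.006     ]
cup_a 0.67 [0.44018004 0.02765676 0.006     ]
cup_a 0.56 [ 0.64211656 -0.06078373  0.006     ]
cup_oval 0.66 [0.53257892 0.00598417 0.006     ]
```

View pics/s5.png

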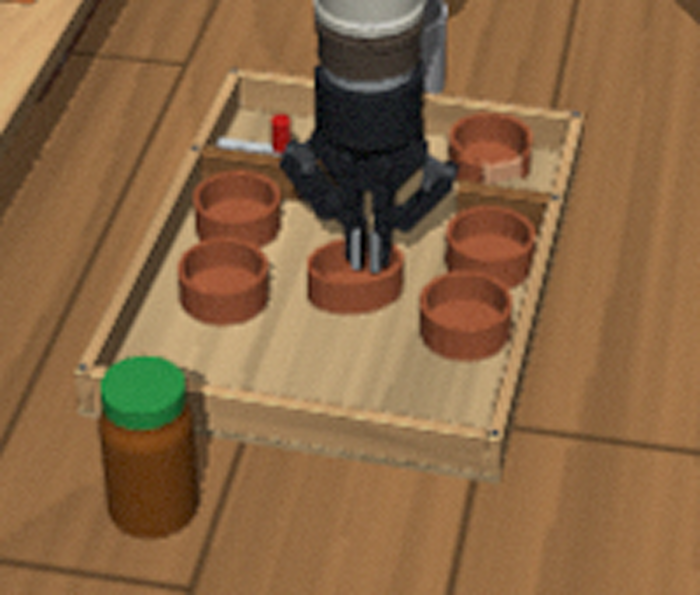

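```bash
python3 -m creep '[0.003,0.004,0,0,0.01, 0.006,0.008,0,0,0.015, 0.006,0.008,0,0,0.02, 0.006,0.008,0,0,0.02, 0.006,0.008,0,0.1,0.02, 0.006,0.008,0,0.2,0.02, 0.006,0.008,0,0.31,0.02, 0.006,0.008,0,0.42,0.02, 0.006,0.008,0,0.53,0.02, 0.006,0.008,0,0.64,0.02]'; python3 -m creep '[0,0,0,0.11,0.02, 0,0,0,0.22,0.02, 0,0,0,0.33,0.02, 0,0,0,0.44,0.02, 0,0,0,0.55,0.02, 0,0,0,0.66,0.02, 0,0,0,0.74,0.02, 0,0,0,0.76,0.02, 0,0,0,0.76,0.02]'; python3 -c "
from h import *
c=shot('side')
cv2.imwrite('pics/s6.png',cv2.resize(c['pixels'][180:350,210:410,::-1],(700,595),interpolation=cv2.INTER_CUBIC))
for t in ('cup_a','cup_oval'):
  for r in bot.place_of('side',t)[:4]: print(t,r['score'],px2w(c,*(np.array(r['centre'])*[640,480]),.006))
"
```

```text
clock: 16.78
eef_pos: [0.5301, -0.0097, 0.0227]
tool_rot: [0.46, 0.888, -0.0, -0.0]
ft_force: [-0.0, -0.9, -0.0]
grip_width: 0.02
grasp_force: 0.0
clock: 17.53
eef_pos: [0.5301, -0.0098, 0.0227]
tool_rot: [0.101, 0.995, 0.0, -0.0]
ft_force: [-0.1, -0.0, -0.0]
grip_width: 0.0198
grasp_force: 0.2
cup_a 0.92 [0.44414757 0.028069   0.006     ]
cup_a 0.87 [ 0.63368631 -0.05233664  0.006     ]
cup_a 0.83 [ 0.44846854 -0.05752579  0.006     ]
cup_a 0.61 [0.62666016 0.01892093 0.006     ]
cup_oval 0.69 [ 0.53477452 -0.00075721  0.006     ]
cup_oval 0.38 [ 0.53359503 -0.01570146  0.006     ]
```

View pics/s6.png

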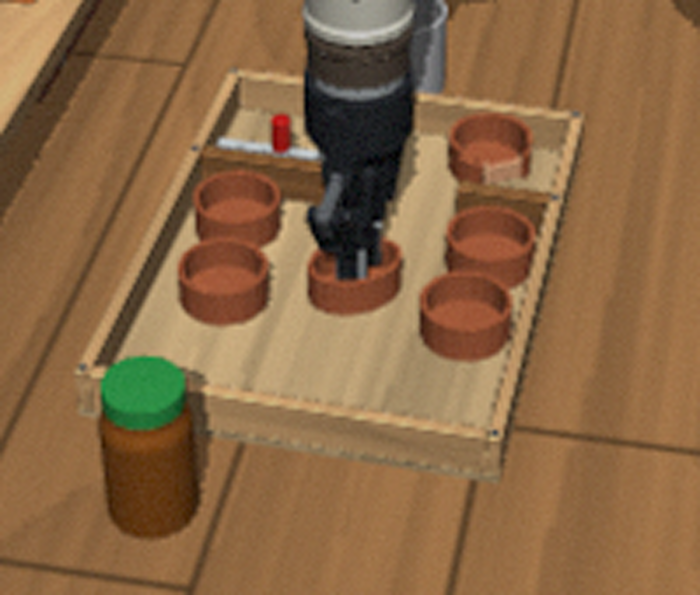

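```bash
python3 -m creep '[0,0,0,-0.11,0.02, 0,0,0,-0.22,0.02, 0,0,0,-0.33,0.02, 0,0,0,-0.44,0.02, 0,0,0,-0.55,0.02, 0,0,0,-0.65,0.02, 0,0,0,-0.7,0.022, 0,0,0,-0.7,0.025, 0,0,0,-0.7,0.025, 0,0,0,-0.7,0.025]';python3 -m creep '[0,0,0,0,0.028, 0,0,0,0,0.031, 0,0,0,0,0.031]';  python3 -c "
from h import *
c=shot('side')
cv2.imwrite('pics/s7.png',cv2.resize(c['pixels'][225:285,270:350,::-1],(800,600),interpolation=cv2.INTER_CUBIC))
"
```

```text
clock: 18.52
eef_pos: [0.5302, -0.0102, 0.0228]
tool_rot: [0.435, 0.9, -0.0, 0.0]
ft_force: [0.6, -0.8, -0.3]
grip_width: 0.0248
grasp_force: 0.0
clock: 18.77
eef_pos: [0.5303, -0.0101, 0.0228]
tool_rot: [0.436, 0.9, 0.0, 0.0]
ft_force: [0.1, 0.8, -0.1]
grip_width: 0.0309
grasp_force: 0.2
```

View pics/s7.png

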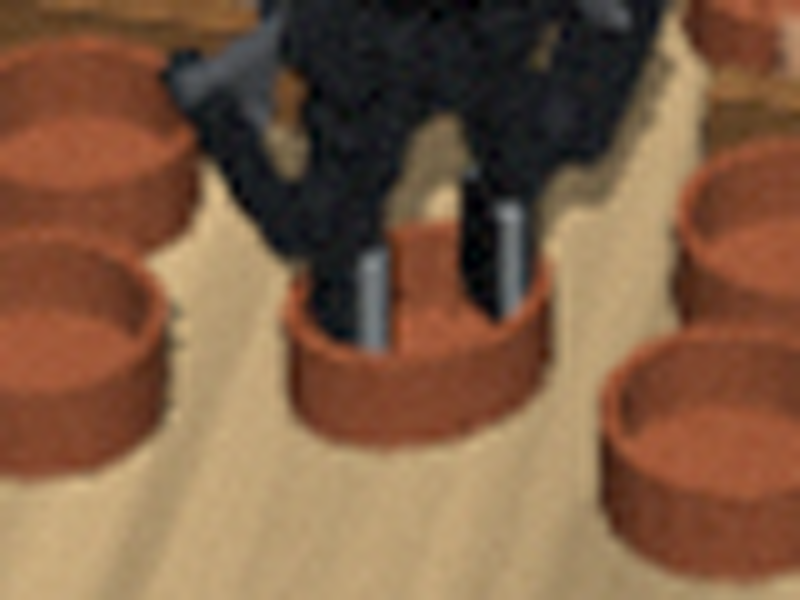

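```bash
python3 -m creep '[0,0,0,0.1,0.031, 0,0,0,0.2,0.031, 0,0,0,0.3,0.031, 0,0,0,0.4,0.031, 0,0,0,0.5,0.031, 0,0,0,0.6,0.031, 0,0,0,0.7,0.031, 0,0,0,0.8,0.031, 0,0,0,0.87,0.031, 0,0,0,0.87,0.031]';  python3 -c "
from h import *
c=shot('side')
cv2.imwrite('pics/s8.png',cv2.resize(c['pixels'][225:285,270:350,::-1],(800,600),interpolation=cv2.INTER_CUBIC))
for t in ('cup_oval',):
  for r in bot.place_of('side',t)[:4]: print(t,r['score'],px2w(c,*(np.array(r['centre'])*[640,480]),.006))
"
```

```text
clock: 19.65
eef_pos: [0.5301, -0.0102, 0.0227]
tool_rot: [0.015, 1.0, -0.0, -0.0]
ft_force: [0.9, -0.2, -0.2]
grip_width: 0.0306
grasp_force: 0.1
cup_oval 0.71 [0.53200438 0.00471114 0.006     ]
cup_oval 0.32 [0.62742539 0.01790522 0.006     ]
```

View pics/s8.png

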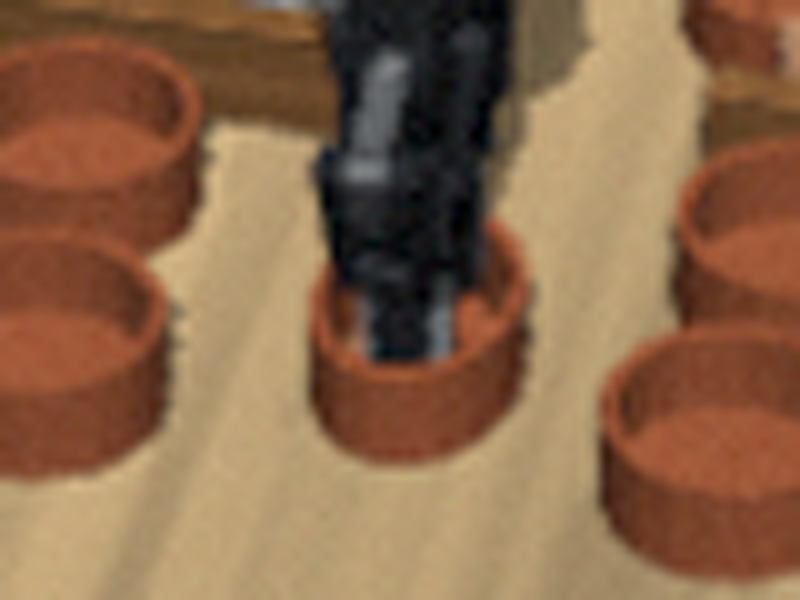

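```bash
python3 -m creep '[-0.001,-0.008,0,0,0.031, -0.002,-0.022,0,0,0.031, -0.003,-0.037,0,0,0.031, -0.004,-0.052,0,0,0.031, -0.004,-0.067,0,0,0.031, -0.004,-0.082,0,0,0.031, -0.004,-0.097,0,0,0.031, -0.004,-0.112,0,0,0.031, -0.004,-0.126,0,0,0.031, -0.004,-0.136,0,0,0.031]'; python3 -m creep '[0,-0.004,0,0,0.031, 0,-0.004,0,0,0.031, 0,0.001,0,0,0.015, 0,0.001,0,-0.1,0.006, 0,0.001,0,-0.2,0.004, 0,0.001,0,-0.3,0.004, 0,0.001,0,-0.4,0.004, 0,0.001,0,-0.52,0.004, 0,0.001,0,-0.64,0.004, 0,0.001,0,-0.76,0.004]'; python3 -m creep '[0,0,0,-0.12,0.004, 0,0,0,-0.24,0.004, 0,0,0,-0.36,0.004, 0,0,0,-0.48,0.004, 0,0,0,-0.6,0.004, 0,0,0,-0.72,0.004, 0,0,0,-0.8,0.004, 0,0,0,-0.8,0.004]'; python3 -c "
from h import *
c=shot('side')
cv2.imwrite('pics/s9.png',cv2.resize(c['pixels'][190:270,260:380,::-1],(750,500),interpolation=cv2.INTER_CUBIC))
for t in ('cup_oval',):
  for r in bot.place_of('side',t)[:4]: print(t,r['score'],px2w(c,*(np.array(r['centre'])*[640,480]),.006))
"
```

```text
clock: 20.58
eef_pos: [0.5259, -0.1478, 0.0227]
tool_rot: [0.017, 1.0, -0.0, -0.0]
ft_force: [-0.3, 0.5, -0.5]
grip_width: 0.0309
grasp_force: 0.3
clock: 21.42
eef_pos: [0.5262, -0.1437, 0.0227]
tool_rot: [0.388, 0.922, 0.0, -0.0]
ft_force: [-0.0, 0.2, -0.0]
grip_width: 0.0044
grasp_force: 0.0
clock: 22.08
eef_pos: [0.5262, -0.1438, 0.0227]
tool_rot: [0.714, 0.7, 0.0, -0.0]
ft_force: [-0.6, -0.7, -0.7]
grip_width: 0.0041
grasp_force: 0.0
cup_oval 0.54 [ 0.52276624 -0.13647812  0.006     ]
```

View pics/s9.png

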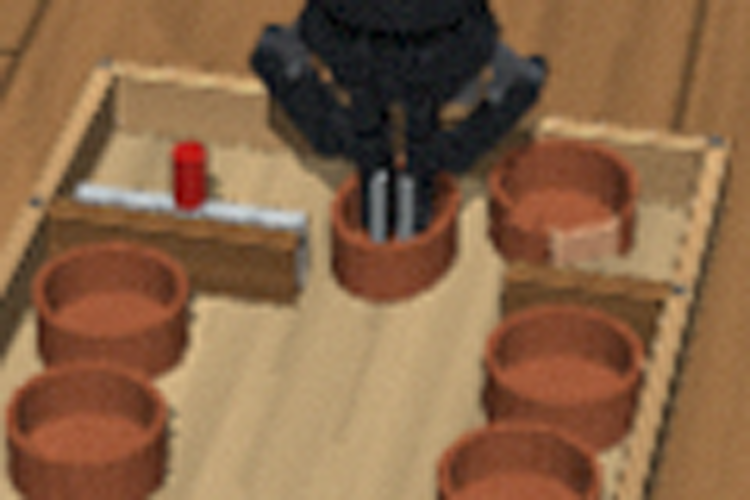

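```bash
python3 -m creep '[0,-0.01,0,0,0.004, 0,-0.022,0,0,0.004, 0.001,-0.034,0,0,0.004, 0.002,-0.043,0,0,0.004, 0.002,-0.046,0,0,0.004, 0.002,-0.046,0,0,0.004, 0.002,-0.034,0,0,0, 0.002,-0.034,0.02,0,0, 0.002,-0.034,0.055,0,0, 0.002,-0.034,0.09,0,0]'; python3 -m creep '[0,0.03,0.02,0,0, 0,0.07,0.02,0,0, 0,0.11,0.02,0,0, 0,0.15,0.02,0,0, 0,0.19,0.02,0,0, 0,0.23,0.02,0,0, 0,0.23,0.02,0,0, 0,0.23,0.02,0,0]'; python3 -c "
from loc import *
c=shot('top')
cv2.imwrite('pics/t10.png',cv2.resize(c['pixels'][175:300,225:425,::-1],(800,500),interpolation=cv2.INTER_CUBIC))
T=np.load('T.npy')
for u,v,s,a,w in cups(c):print(round(u,1),round(v,1),np.round(s,1),round(a),w[:2],totray(T,w))
"
```

```text
clock: 23.02
eef_pos: [0.5265, -0.1771, 0.1121]
tool_rot: [0.714, 0.7, -0.001, -0.002]
ft_force: [1.1, -0.2, 0.5]
grip_width: 0.0002
grasp_force: 0.0
clock: 23.68
eef_pos: [0.5274, 0.0541, 0.1327]
tool_rot: [0.712, 0.702, -0.0, -0.0]
ft_force: [-0.1, 0.5, -0.6]
grip_width: 0.0001
grasp_force: 0.0
337.7 270.7 [21.2 21.8] 57 [ 0.44214375 -0.06089445] [-0.09865799 -0.0245731 ]
379.8 264.8 [19.3 21.9] 150 [ 0.46126867 -0.18536705] [-0.07567768 -0.1483919 ]
377.9 241.0 [17.7 23.7] 101 [ 0.53255314 -0.17999478] [-0.00459438 -0.14080899]
340.6 206.5 [20.9 21.6] 35 [ 0.63576969 -0.06810701] [ 0.09509854 -0.02577052]
```

View pics/t10.png

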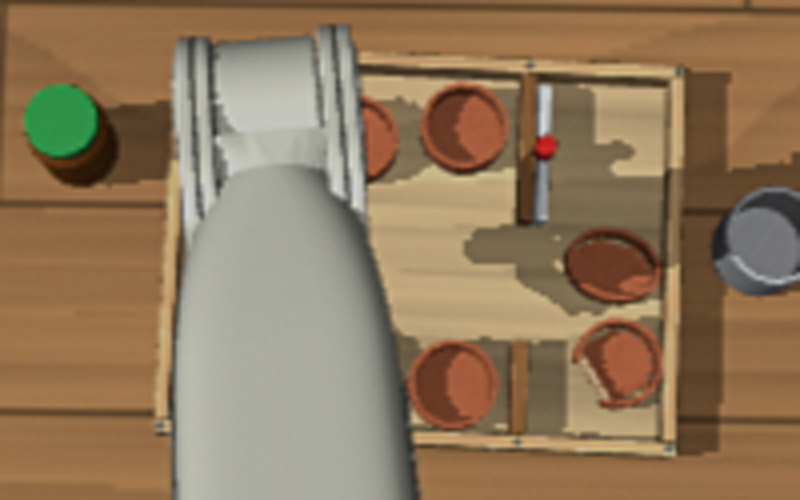

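```bash
python3 -m creep '[0.02,-0.03,0,0,0, 0.04,-0.06,0,0,0, 0.06,-0.09,0,0,0, 0.08,-0.12,0,0,0, 0.1,-0.15,0,0,0, 0.1225,-0.181,0,0,0, 0.1225,-0.181,0,0,0, 0.1225,-0.181,-0.035,0,0, 0.1225,-0.181,-0.07,0,0, 0.1225,-0.181,-0.081,0,0]'; python3 -m creep '[0,0,0,0,0, 0,0,0,0,0]'
```

```text
clock: 24.57
eef_pos: [0.6463, -0.1315, 0.0459]
tool_rot: [0.716, 0.698, -0.003, -0.004]
ft_force: [-0.5, 1.6, -0.5]
grip_width: 0.0
grasp_force: 0.0
clock: 24.73
eef_pos: [0.6499, -0.1308, 0.0516]
tool_rot: [0.715, 0.699, -0.001, -0.001]
ft_force: [0.3, -0.4, 0.9]
grip_width: 0.0
grasp_force: 0.0
```

```bash
python3 -m creep '[-0.01,0.001,0,0,0, -0.02,0.002,0,0,0, -0.032,0.003,0,0,0, -0.044,0.004,0,0,0, -0.056,0.004,0,0,0, -0.068,0.004,0,0,0, -0.08,0.004,0,0,0, -0.091,0.004,0,0,0, -0.1,0.004,0,0,0, -0.104,0.004,0,0,0]'; python3 -m creep '[-0.003,0,0,0,0, -0.006,0,0,0,0, -0.006,0,0,0,0, -0.006,0,0,0,0]'
```

```text
clock: 25.57
eef_pos: [0.5484, -0.1264, 0.0552]
tool_rot: [0.714, 0.7, 0.002, 0.002]
ft_force: [1.4, 0.8, 0.9]
grip_width: -0.0002
grasp_force: 0.7
clock: 25.9
eef_pos: [0.5415, -0.1264, 0.0524]
tool_rot: [0.715, 0.7, 0.0, 0.001]
ft_force: [0.1, 0.6, 0.7]
grip_width: 0.0
grasp_force: 0.6
```

```bash
python3 -m creep '[-0.002,0,0,0,0, -0.004,0,0,0,0, -0.004,0,0,0,0, -0.004,0,0,0,0]'; python3 -m creep '[-0.002,0,0,0,0, -0.004,0,0,0,0, -0.004,0,0,0,0]'
```

```text
clock: 26.23
eef_pos: [0.539, -0.1263, 0.0521]
tool_rot: [0.714, 0.7, 0.001, 0.002]
ft_force: [6.1, 0.5, -0.4]
grip_width: 0.0001
grasp_force: 2.8
clock: 26.48
eef_pos: [0.5387, -0.1264, 0.0525]
tool_rot: [0.714, 0.7, 0.004, 0.004]
ft_force: [14.1, 0.3, -7.4]
grip_width: 0.0003
grasp_force: 6.7
```

```bash
python3 -m creep '[0.012,0,0,0,0, 0.025,0,0.01,0,0, 0.025,0,0.045,0,0, 0.025,0,0.085,0,0, 0.025,0,0.12,0,0, 0.01,0.03,0.13,0,0, -0.01,0.065,0.13,0,0, -0.02,0.1,0.13,0,0, -0.03,0.135,0.13,0,0, -0.04,0.17,0.13,0,0]'; python3 -m creep '[-0.02,0.03,0,0,0, -0.04,0.06,0,0,0, -0.06,0.09,0,0,0, -0.08,0.12,0,0,0, -0.1,0.15,0,0,0, -0.12,0.18,0,0,0, -0.14,0.21,0,0,0, -0.14,0.21,0,0,0, -0.14,0.21,0,0,0, -0.14,0.21,0,0,0]'; python3 -c "
from loc import *
c=shot('top')
cv2.imwrite('pics/t11.png',cv2.resize(c['pixels'][175:300,225:425,::-1],(800,500),interpolation=cv2.INTER_CUBIC))
T=np.load('T.npy')
for u,v,s,a,w in cups(c):print(np.round(s,1),round(a),w[:2],totray(T,w))
print([totray(T,px2w(c,*(np.array(r['centre'])*[640,480]),.07)) for r in bot.place_of('top','gate_knob')])
"
```

```text
clock: 27.32
eef_pos: [0.491, 0.0449, 0.1813]
tool_rot: [0.715, 0.699, -0.001, -0.001]
ft_force: [0.5, 0.6, 0.4]
grip_width: 0.0
grasp_force: 0.0
clock: 28.15
eef_pos: [0.3523, 0.2534, 0.1813]
tool_rot: [0.714, 0.7, -0.001, 0.0]
ft_force: [0.5, -1.0, 0.3]
grip_width: -0.0
grasp_force: 0.0
[21.  21.7] 45 [ 0.44233642 -0.06092732] [-0.09846439 -0.02459997]
[21.1 21.4] 163 [0.44789083 0.01771282] [-0.09535426  0.05417471]
[19.4 21.9] 147 [ 0.46113824 -0.18564092] [-0.07579955 -0.14866969]
[17.8 24.1] 100 [ 0.53300973 -0.17971843] [-0.00414659 -0.1405186 ]
[20.8 21.4] 15 [0.62583139 0.01433886] [0.08260527 0.05632704]
[20.8 21.7] 36 [ 0.63602626 -0.06812022] [ 0.0953554  -0.02577575]
[array([-0.01807885, -0.08872454])]
```

View pics/t11.png

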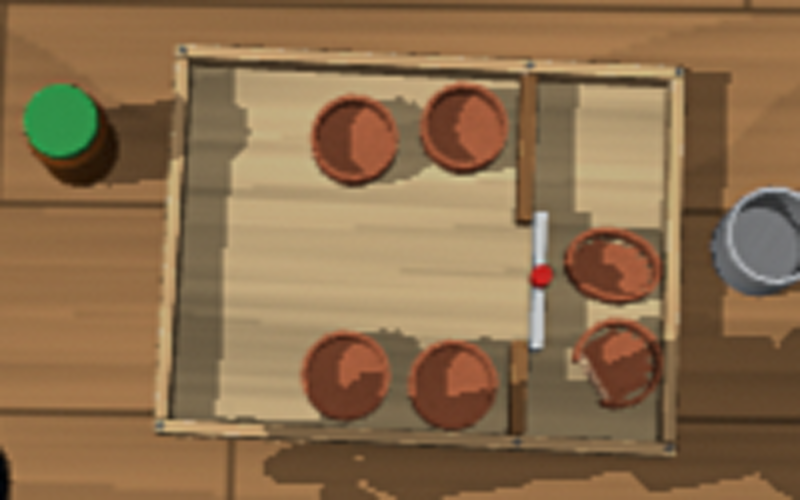

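The picture shows the gate shut, with its knob at (541,275) and its panel spanning the opening. Both misfits stand in the bay, at (613,265) and (618,362), and the four sound cups stand on the wide side.

```bash
python3 -c "
from h import *
print(bot.job_done())"
```

```text
the job is handed in; nothing more can be done
None
```

The job is handed in after about 28 s: the broken and oval cups stand in the reject bay, the gate was opened to its stop and then shut against its stop, and the four sound cups are on the wide side.

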